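# Hold the hidden bolt head behind the bracket while the nut is run up

### The job

The nutrunner is turning the nut, but the bolt spins with it. Push the ejector slide's post fully home so that it drives the white filler block out of the gap behind the bracket to stand on the plate beyond, let the slide spring back, then reach down into the gap, grip the hidden hexagon bolt head between the fingers and hold it from turning while the nut runs on. Finish still gripping it; leave the screw box, spare module and screwdriver alone.

Things in the scene. Friction and masses are not known exactly. Their poses are not given: they have to be found in the camera images.
- fixture: Fixed aluminium plate, top 20 mm above the table, carrying everything. Origin on the table below the bolt head; x away from the nutrunner, across the gap; y along the gap; z up. Plate spans x -60..100, y -210..190 mm; past the gap's +y end it is bare up to a 12 mm high stop lip at y 174. Nutrunner: grey 48 mm cylinder along x at y 0, x -185..-66, top at z 99 mm.
- gap_top (a point): Centre of the gap's open mouth, 105 mm above the table, straight above the bolt head. The gap is 34 mm wide (fixture x -17..17), runs along y from -62 to 62 mm, open above and at both ends. Walls, both up to z 105: dark steel bracket plate (x -22..-17), finned aluminium module (x 17..91).
- bolt: Steel hexagon head in the gap: 24 mm across flats, 28 over corners, 12 mm thick along its axis x (= fixture x). Origin at its centre: fixture x 0, y 0, z 75, 30 mm below the mouth. It turns about 0.5 rad/s, dragged by 0.08 N m of thread friction; a pinch of 25 N or more from above, closing along fixture y, squares the flats and stops it. Free under it down to z 32 mm.
- nut (a joint): Angle of the nut and the nutrunner's socket on the bracket's front (rad); it always grows, about 0.5 rad/s, somewhat slower once the bolt is held. The bolt turns with it unless held.
- ejector (a joint): Travel of the spring ejector slide along fixture +y: 0 = sprung back, 0.070 m = fully home against its stop. The spring takes 1.5 N at the start and 5 N at full travel and returns the slide when it is let go.
- ejector_post (a point): Centre of the top (z 105 mm) of the slide's upright post, a dark steel plate 30 mm (x) by 12 mm (y), at fixture x 0, y -143 mm at rest, -73 fully home. Push its -y face towards +y. From it a bar 22 mm wide, top at z 32, runs along the gap's floor to y +15 at rest (+85 home); its end pushes the block. White guides, z 32, flank the bar.
- block: White plastic filler block, 31 (x) by 40 (y) by 75 mm tall, about 100 g, standing closely fitted in the gap on the +y side of the bolt head, where a finger must go. Origin at the centre of its underside, z 20. Starts at fixture y 36..42 mm; the slide fully home leaves it at about y 105, outside the gap.
- screw_box: Bystander: open cardboard box of black screws, 150 x 200 x 100 mm, origin under its centre.
- spare_module: Bystander: spare finned aluminium module, 90 x 120 x 55 mm, origin under its centre.
- driver: Bystander: screwdriver lying on the table along its own x axis, origin under its middle.
Things that resemble listed ones, but are neither listed nor needed, are in the scene too. Several things have the shape of the block; the one meant has the colours described above.

How it is judged (in metres and radians):
On the way, in this order (a step that is already met when the one before it is completed fails the run):
1. the slide is pushed home and the block is driven out of the gap, standing (value of joint ejector above 0.062 m and y of block in the frame of fixture above 0.09 m and angle between block's own z axis and vertical below 0.2 rad), for 0.1 s.
2. the slide has sprung back and the bolt head is gripped between the fingers and still, while the nut runs on (value of joint ejector below 0.012 m and distance between the grasp point and bolt below 0.025 m and contact force between the fingers and bolt above 5 N and angular speed of bolt below 0.08 rad/s and velocity of joint nut above 0.1 rad/s), for 0.4 s.
At the end, for the whole second after the job is handed in: Head between the fingers (tool point within 25 mm, over 5 N), turning under 0.08 rad/s while the nut turns over 0.1 rad/s; ejector within 12 mm of rest; block upright on the plate, over 85 mm along fixture y (all of step 2 and y of block in the frame of fixture above 0.085 m and z of block in the frame of fixture above 0.012 m and angle between block's own z axis and vertical below 0.2 rad); the arm keeps its last pose, push and grip.
It fails at once if a bystander is moved by more than 30 mm (distance of any of screw_box, spare_module, driver from where it was at the start of the episode above 0.03 m).
It also fails if it takes over 58 s, if anything falls off the work surface, if the arm or the gripper's body presses on something with over 40 N, if the wrist force passes 120 N, or if a joint passes its speed limit or range.

### The arm

A 7-joint arm with a two-finger parallel gripper is mounted at the origin on the work surface. World frame = base frame: x ahead of the robot, y to its left, z up, the work surface at z = 0. Lengths are in m, angles in degrees, forces in N, time in s.
With the tool pointing down it reaches from about 0.425 to 0.8 m from the base axis. Payload 8.3 kg.
Tool frame: the origin (TCP) lies between the finger pads, 19 mm behind the fingertips; this is the grasp point; z points along the fingers, y is the line along which they close (so a half turn about z gives the same grasp; the last joint's range is limited). The gripper opens to 85 mm and grips with 20 to 120 N. Pads are 22 mm wide; open, the fingers measure 114 mm over their backs; the gripper's body (76 mm by 85 mm) begins 54 mm behind the grasp point. The pads swing forward as they close: fully open they stand 13 mm farther back than shut.
Start: joints at [-3.604, 21.967, 0.94, 78.501, -0.361, 79.538, -2.664], TCP at [0.625, 0, 0.25] pointing down, gripper open.
Joint ranges: [-169.22, 169.22], [-14.56, 117.87], [-87.37, 89.26], [10.42, 133.3], [-82.24, 262.24], [0.94, 117.77], [-172.7, 172.7]. Speed limits (degrees/s): [136.94, 136.94, 172.46, 172.46, 180, 180, 180].

### API

Orientations are given as [roll, pitch, yaw] about the fixed x, y, z axes, in that order (R = Rz(yaw) Ry(pitch) Rx(roll)).
In Python, from station import * gives the robot as it stands.
- The arm moves only by the tool servo_tool, never from a script. Its argument "steps" is a list of rows, each a list of 5 numbers: the closure, from -1 (fully open) to 1 (shut), then the shift along the tool's x, y, z in m, then the turn about the tool's z in degrees. A call has 1 to 12 rows; each row shifts and turns the commanded pose from where the row before left it, along the tool's axes as they then stand; what a row does not reach is not made up. A row lasts 1/12 s, in which the tool goes at most 41.7 mm and 7.16 degrees, less where a joint would pass 70% of its speed; a pose out of reach is approached as far as the arm can. A call is refused whole if a number of a shift passes 0.0417 or a number of a turn 7.16, either way. A call with a gripper value outside its range is refused whole. The fingers move at their own pace and stop on an object; the grip force is fixed at half the most. Time passes only in rows, so rows that do not move let the fingers close. It gives the time, the measured TCP pose, the force, the opening and the grip force at its end, in the units of the state.
- state(): the state, without advancing time (a new reading comes with each control period).
- capture(name): name is "scene" or "side" or "wrist"; returns the picture (420x560x3 uint8, red, green, blue); there is no depth.
- camera_info(name): a dict with "camera_matrix" (3x3 intrinsics, pixels), "D" ([k1, k2, p1, p2, k3] as OpenCV has them; the pictures are not rectified), "position" and "orientation" of the camera in the world. Camera axes: x right, y up, looking along -z (the intrinsics and any distortion apply to the point x, -y, -z); pixel columns grow to the right and rows downward; lengths in m; the calibration is good to about 2 mm. A picture is of the moment at which its call begins: read the wrist's pose just before it. camera_info takes no time and is no camera call; for the wrist camera it gives the pose at the moment of the call.
- sign_off(): hands the job in; it is judged then, once.
The state is a dict: "t": time; "joints": joint angles; "qvel": joint speeds; "tau": joint torques, N m; "position": TCP position; "orientation": TCP orientation; "contact_force": force on the tool from outside, world axes, zero at the start; "moment": the same for the moment, N m; "opening": finger opening in m; "finger_force": force on a finger pad.
Only numpy, scipy, OpenCV 4.12 (cv2) and the standard library are available. Lean on these libraries where they do the work, as an engineer would, in place of code of your own. Each camera call takes 0.05 s, during which the arm holds its last target. There are 200 camera calls.

## Working session

There is one attempt and no reset: what is moved stays moved. The work goes in short steps, Python scripts to look and compute and a tool call to move; the robot and the scene stay as the last step left them, time stands still between calls to the robot, and variables do not carry over. Pictures are saved under pics/ and viewed, at most 10 in all, crops included, and the job is handed in when it is done.

Besides the shell and the picture viewer there is one more tool, called after "Call:" as name(argument=value, ...), one argument or row to a line, values as JSON. servo_tool: Moves the arm, as the interface text tells. Its arguments: {"type":"object","properties":{"steps":{"type":"array"}},"required":["steps"]}

```bash
mkdir -p pics
python3 - <<'E'
from station import *
import cv2,json
s=state();print(s)
for n in("scene","side"):
    c=camera_info(n);print(n,c)
    cv2.imwrite(f"pics/{n}0.png",capture(n)[:,:,::-1])
E
```

```text
{'t': 0.0, 'joints': array([-3.60489516, 22.01502792,  0.93708921, 78.56256206, -0.36269169,
       79.54004194, -2.66417917]), 'qvel': array([-0.08160445,  0.15160326, -0.0086238 , -0.00390009, -0.03961824,
       -0.00095947, -0.05080852]), 'tau': array([-4.50568632e-04, -6.27588844e+01,  8.43669288e-01, -3.71825659e+01,
        1.65239023e-02,  1.39937960e-02, -1.08329079e-04]), 'position': array([6.24511944e-01, 6.70879850e-05, 2.48971231e-01]), 'orientation': array([-1.79885111e+02,  6.27449765e-05,  9.00053874e+01]), 'contact_force': array([ 0.04284052,  0.43070007, -0.42241503]), 'moment': array([-0.01032295,  0.04144708,  0.01321646]), 'finger_force': 0.0, 'opening': 0.08573263633476658}
scene {'camera_matrix': array([[414.44646281,   0.        , 285.61546337],
       [  0.        , 414.44646281, 211.67276665],
       [  0.        ,   0.        ,   1.        ]]), 'D': array([0.01245588, 0.        , 0.        , 0.        , 0.        ]), 'position': array([ 1.0846694 , -0.19753194,  1.14703728]), 'orientation': array([30.35099304,  0.08959245, 71.16968771])}
side {'camera_matrix': array([[439.66753676,   0.        , 280.68651714],
       [  0.        , 439.66753676, 210.31730477],
       [  0.        ,   0.        ,   1.        ]]), 'D': array([-0.1032917,  0.       ,  0.       ,  0.       ,  0.       ]), 'position': array([0.41140847, 0.81528906, 0.85492674]), 'orientation': array([ 4.76437328e+01, -1.35097190e-01, -1.73876729e+02])}
```

View pics/scene0.png

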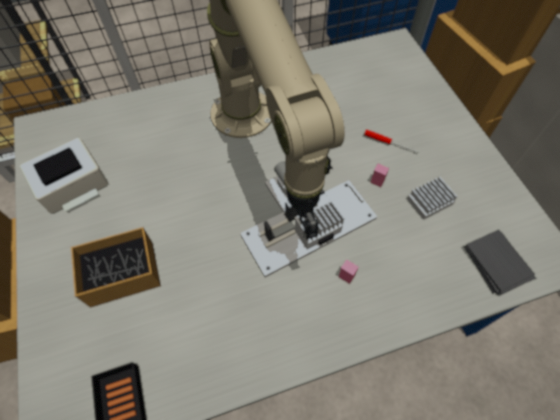

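View pics/side0.png

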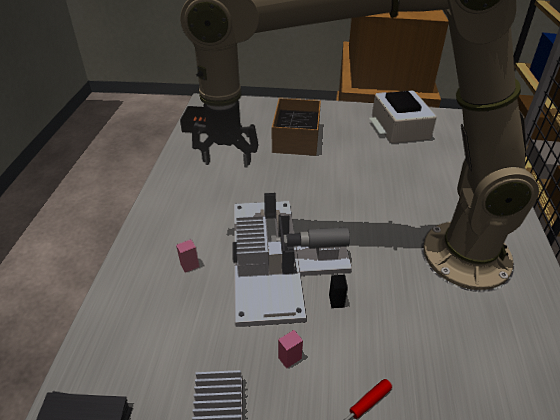

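The side view shows the fixture at about (235-350, 195-325): nutrunner to the right (towards the robot), ejector post dark at (270,205), bare plate at the bottom. The pink and black blocks on the table, e.g. (187,255), (290,348) and (338,290), are decoys. I'll enlarge it next.

Run:
```python
import cv2
a=cv2.imread("pics/side0.png")[185:335,215:365];b=cv2.imread("pics/scene0.png")[150:280,230:390]
cv2.imwrite("pics/c1.png",cv2.resize(a,(600,600),interpolation=cv2.INTER_CUBIC))
cv2.imwrite("pics/c2.png",cv2.resize(b,(640,520),interpolation=cv2.INTER_CUBIC))
```

```text
(no output)
```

View pics/c1.png

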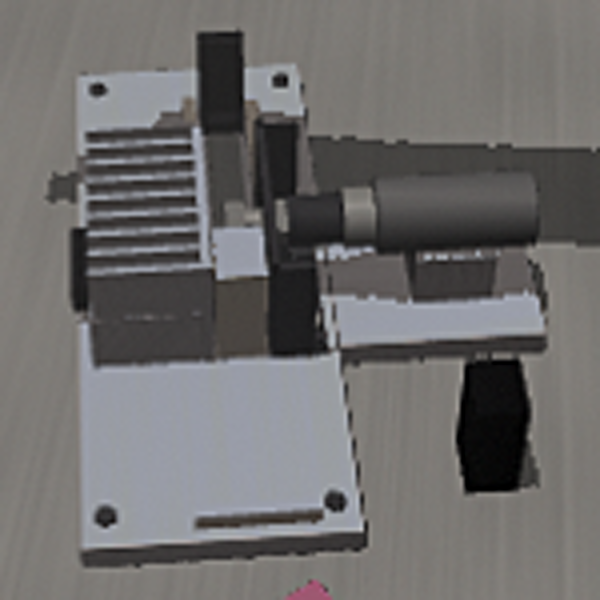

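View pics/c2.png

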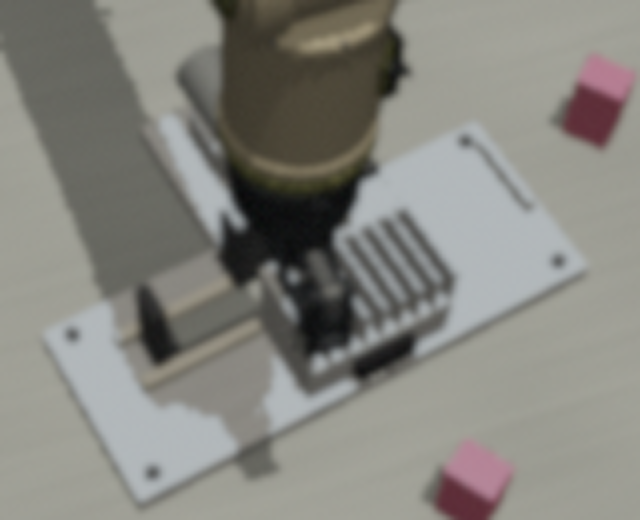

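The crops show the white block's top in the gap at about (240,252) in the side crop, and the post at (220,45). The plate corners are clear in both views, so I fit the fixture's pose to them.

```bash
cat > h.py <<'E'
import numpy as np,cv2
from station import *
from scipy.spatial.transform import Rotation as R
from scipy.optimize import least_squares
def proj(n,P,c=None):
    c=c or camera_info(n);M=R.from_euler('xyz',c["orientation"],degrees=True).as_matrix()
    p=(np.atleast_2d(P)-c["position"])@M*[1,-1,-1]
    return cv2.projectPoints(p.reshape(-1,1,3),np.zeros(3),np.zeros(3),c["camera_matrix"],c["D"])[0][:,0]
def fw(f,P):
    P=np.atleast_2d(np.array(P,float))/1000;return P@R.from_euler('z',f[2],degrees=True).as_matrix().T+[f[0],f[1],0]
E
python3 - <<'E'
from h import *
C=[[100,-210,20],[-60,-210,20],[-60,190,20],[100,190,20]]
sd=np.array([[77,73],[303,80],[366,533],[80,551]])/4+[215,185]
sc=np.array([[137,497],[45,335],[478,122],[585,265]])/4+[230,150]
ci={n:camera_info(n) for n in("scene","side")}
def res(f,w=("side","scene")):
    return np.concatenate([(proj(n,fw(f,C),ci[n])-o).ravel() for n,o in(("side",sd),("scene",sc)) if n in w])
for w in (("side",),("scene",),("side","scene")):
    r=least_squares(res,[.65,0,0],args=(w,),x_scale=[.01,.01,1]);print(w,r.x.round(4),r.fun.round(1))
f=r.x;np.save("f.npy",f)
for k,p in dict(gap=[0,0,105],post=[0,-143,105],block=[0,39,95]).items():
    print(k,fw(f,p).round(4),((proj("side",fw(f,p),ci["side"])-[215,185])*4).round(),((proj("scene",fw(f,p),ci["scene"])-[230,150])*4).round())
E
```

```text
('side',) [ 0.5045  0.0804 10.3398] [ 0.6  0.7 -0.3 -3.7  0.1  1.  -0.4  0.8]
('scene',) [ 0.5054  0.0753 10.4932] [ 0.2  1.2 -1.2 -1.2 -0.4 -0.7  1.4  0.2]
('side', 'scene') [ 0.5048  0.0779 10.4041] [ 0.6  0.1 -0.4 -4.3  0.1  0.  -0.2 -0.1  0.9  0.7 -0.5 -1.6  0.3 -1.
  2.  -0. ]
gap [[0.5048 0.0779 0.105 ]] [[236. 190.]] [[324. 214.]]
post [[ 0.5307 -0.0628  0.105 ]] [[222.  37.]] [[153. 298.]]
block [[0.4978 0.1162 0.095 ]] [[240. 249.]] [[368. 200.]]
```

Fixture origin is about (0.505, 0.078), yaw 10.4°. The predicted post and block-top pixels match the images. Next I close the fingers and turn the tool +80.4°, so that tool x is fixture x and tool y is fixture -y.

Call:
servo_tool(
  steps=[
    [1,0,0,0,6.7],
    [1,0,0,0,6.7],
    [1,0,0,0,6.7],
    [1,0,0,0,6.7],
    [1,0,0,0,6.7],
    [1,0,0,0,6.7],
    [1,0,0,0,6.7],
    [1,0,0,0,6.7],
    [1,0,0,0,6.7],
    [1,0,0,0,6.7],
    [1,0,0,0,6.7],
    [1,0,0,0,5.9],
  ],
)

```text
t: 1.1
position: [0.6247, 0.0001, 0.2494]
orientation: [-180.0, 0.1, 10.1]
contact_force: [-0.2, 0.1, -0.9]
opening: 0.0
finger_force: 0.0
```

```bash
cat >> h.py <<'E'
def info(goal=None):
    f=np.load("f.npy");s=state();Q=R.from_euler('xyz',s["orientation"],degrees=True).as_matrix()
    Fr=R.from_euler('z',f[2],degrees=True).as_matrix()
    print("t",round(s["t"],2),"world",s["position"].round(4),s["orientation"].round(2),"fix mm",((s["position"]-[f[0],f[1],0])@Fr*1000).round(1),"F(fix)",(s["contact_force"]@Fr).round(1),"open",round(s["opening"],4),"ff",round(s["finger_force"],1))
    if goal is not None: print("tool shift mm",((fw(f,goal)[0]-s["position"])@Q*1000).round(1),"turn",round(float(np.degrees(np.arctan2(*(Q.T@Fr[:,0])[1::-1]))),2))
E
python3 -c "
from h import *
info([0,-185,150])"
```

```text
t 1.1 world [6.247e-01 1.000e-04 2.494e-01] [-1.7999e+02  6.0000e-02  1.0060e+01] fix mm [103.9 -98.1 249.4] F(fix) [-0.2  0.2 -0.9] open 0.0 ff 0.0
tool shift mm [-103.2   87.5   99.5] turn -0.34
```

Call:
servo_tool(
  steps=[
    [1,-0.02,0.017,0,-0.3],
    [1,-0.021,0.018,0,0],
    [1,-0.021,0.018,0.01,0],
    [1,-0.021,0.018,0.02,0],
    [1,-0.02,0.016,0.025,0],
    [1,0,0,0.03,0],
    [1,0,0,0.03,0],
    [1,0,0,0.025,0],
    [1,0,0,0.018,0],
    [1,0,0,0,0],
    [1,0,0,0,0],
  ],
)

```text
t: 2.02
position: [0.539, -0.1044, 0.0912]
orientation: [-180.0, 0.2, 10.7]
contact_force: [0.1, 0.1, 0.7]
opening: 0.0003
finger_force: 0.0
```

```bash
python3 -c "
from h import *
info([0,-165,90])
cv2.imwrite('pics/s2.png',cv2.resize(capture('side')[150:350,180:400,::-1],(770,700),interpolation=cv2.INTER_CUBIC)[:600])"
```

```text
t 2.02 world [ 0.539  -0.1044  0.0912] [-1.7996e+02  1.5000e-01  1.0700e+01] fix mm [   0.7 -185.4   91.2] F(fix) [0.1 0.1 0.7] open 0.0003 ff 0.0
tool shift mm [ -0.6 -20.4   1.3] turn 0.3
```

View pics/s2.png

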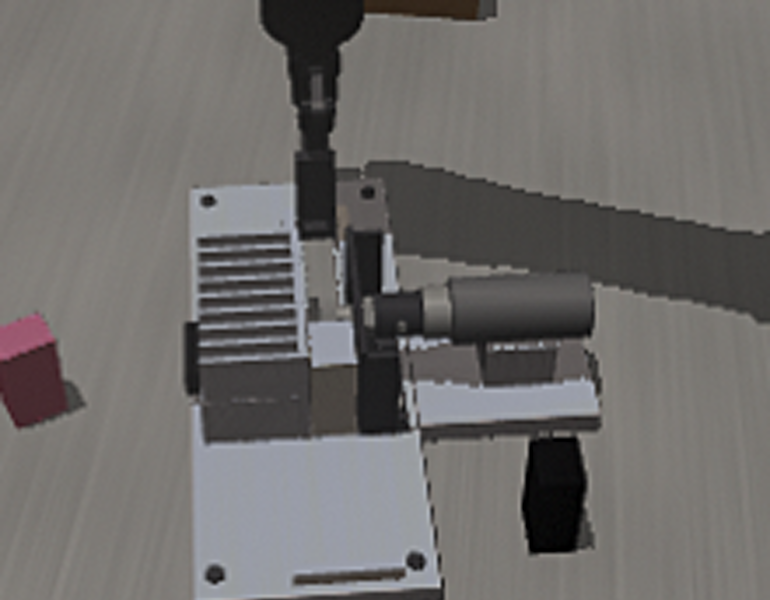

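The closed fingers at (315,110) stand behind the post at (315,190), centred on it, with the white block in the gap at (332,365). Now I push gently.

Call:
servo_tool(
  steps=[
    [1,0,-0.007,0,0.3],
    [1,0,-0.007,0,0],
    [1,0,-0.005,0,0],
    [1,0,-0.005,0,0],
    [1,0,-0.005,0,0],
    [1,0,-0.005,0,0],
    [1,0,-0.005,0,0],
    [1,0,-0.005,0,0],
    [1,0,-0.005,0,0],
    [1,0,-0.005,0,0],
    [1,0,-0.005,0,0],
    [1,0,-0.005,0,0],
  ],
)

```text
t: 3.07
position: [0.5284, -0.0414, 0.0922]
orientation: [180.0, -0.0, 10.4]
contact_force: [2.7, -5.5, 4.0]
opening: 0.0001
finger_force: 2.6
```

Call:
servo_tool(
  steps=[
    [1,0,-0.005,0,0],
    [1,0,-0.005,0,0],
    [1,0,-0.005,0,0],
    [1,0,-0.004,0,0],
    [1,0,-0.004,0,0],
    [1,0,-0.003,0,0],
    [1,0,0,0,0],
  ],
)

```text
t: 3.65
position: [0.5237, -0.0168, 0.0922]
orientation: [179.9, -0.0, 10.4]
contact_force: [2.0, -7.8, 3.8]
opening: -0.0001
finger_force: 3.7
```

```bash
python3 -c "
from h import *
info([0,-93.5,90])"
```

```text
t 3.65 world [ 0.5237 -0.0168  0.0922] [ 1.7991e+02 -2.0000e-02  1.0360e+01] fix mm [  1.5 -96.5  92.2] F(fix) [ 0.6 -8.   3.8] open -0.0001 ff 3.7
tool shift mm [-1.5 -3.   2.2] turn -0.04
```

Call:
servo_tool(
  steps=[
    [1,0,-0.002,0,0],
    [1,0,-0.002,0,0],
    [1,0,-0.002,0,0],
    [1,0,0,0,0],
  ],
)

```text
t: 3.98
position: [0.5235, -0.0163, 0.0923]
orientation: [179.6, -0.1, 10.1]
contact_force: [6.6, -22.3, -0.5]
opening: 0.0005
finger_force: 11.5
```

```bash
python3 -c "
from h import *
info([0,-93.5,90])"
```

```text
t 3.98 world [ 0.5235 -0.0163  0.0923] [ 1.796e+02 -9.000e-02  1.006e+01] fix mm [  1.4 -96.   92.3] F(fix) [  2.4 -23.1  -0.5] open 0.0005 ff 11.5
tool shift mm [-1.4 -2.5  2.3] turn -0.34
```

The force rose to 23 N with hardly any motion, so the slide is against its stop. I'll check the block.

Call:
servo_tool(
  steps=[
    [1,0,0,0,0],
    [1,0,0,0,0],
  ],
)

```text
t: 4.15
position: [0.5235, -0.0163, 0.0923]
orientation: [179.6, -0.1, 10.0]
contact_force: [6.8, -21.9, 0.4]
opening: -0.0004
finger_force: 11.3
```

```bash
python3 -c "
from h import *
f=np.load('f.npy')
cv2.imwrite('pics/s3.png',cv2.resize(capture('side')[180:340,210:370,::-1],(600,600),interpolation=cv2.INTER_CUBIC))
for y in(85,105,125):print(y,((proj('side',fw(f,[[0,y,95],[0,y,20]]))-[210,180])*3.75).round().tolist())"
```

```text
85 [[249.0, 308.0], [250.0, 385.0]]
105 [[251.0, 333.0], [252.0, 410.0]]
125 [[254.0, 360.0], [254.0, 436.0]]
```

View pics/s3.png

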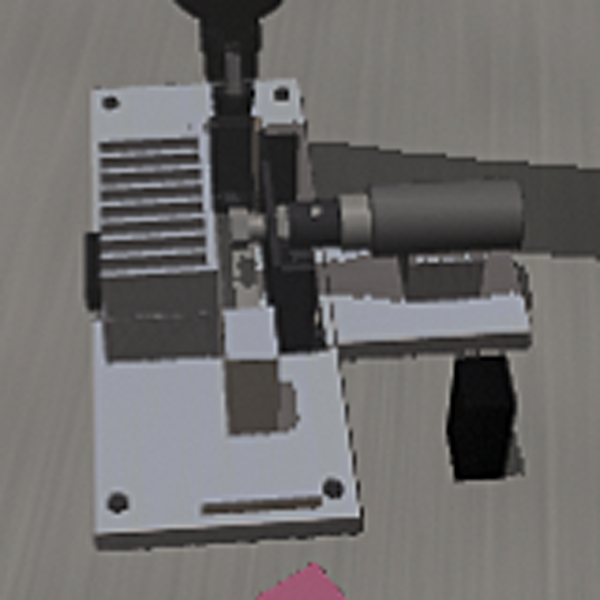

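The block stands upright outside the gap, its top centred at (251,333), which is y≈105. The bolt head is now visible at (240,225). Now I back off, so the slide springs back, and then lift.

Call:
servo_tool(
  steps=[
    [1,0,0.006,0,0],
    [1,0,0.008,0,0],
    [1,0,0.008,0,0],
    [1,0,0.008,0,0],
    [1,0,0.008,0,0],
    [1,0,0.008,0,0],
    [1,0,0.008,0,0],
    [1,0,0.008,0,0],
    [1,0,0.008,0,0],
    [1,0,0.008,0,0],
    [1,0,0.008,0,0],
    [1,0,0.008,0,0],
  ],
)

```text
t: 5.2
position: [0.5392, -0.1028, 0.0917]
orientation: [-180.0, 0.1, 10.4]
contact_force: [0.3, -0.4, -0.1]
opening: -0.0002
finger_force: 0.0
```

Call:
servo_tool(
  steps=[
    [1,0,0,-0.02,0],
    [1,0,0,-0.03,0],
    [0,0,0,-0.03,0],
    [-1,0,0,-0.03,0],
    [-1,0,-0.015,-0.015,0],
    [-1,0,-0.025,0,0],
    [-1,0,-0.025,0,0],
    [-1,0,-0.02,0,0],
    [-1,0,0,0,0],
    [-1,0,0,0,0],
  ],
)

```text
t: 6.03
position: [0.5238, -0.0177, 0.2169]
orientation: [-180.0, 0.0, 10.6]
contact_force: [-0.4, -0.9, 0.4]
opening: 0.0857
finger_force: 0.0
```

Run:
```python
from h import *
f=np.load('f.npy')
info([0,0,140])
c=camera_info('wrist');im=capture('wrist')
cv2.imwrite('pics/w1.png',cv2.resize(im[:,:,::-1],(784,588),interpolation=cv2.INTER_CUBIC))
print(c["position"])
for k,p in dict(gap=[0,0,105],bolt=[0,0,75],post=[0,-143,105],g1=[-17,-62,105],g2=[17,-62,105],g3=[17,62,105],g4=[-17,62,105],block=[0,105,95]).items(): print(k,(proj('wrist',fw(f,p),c)*1.4).round().tolist())
```

```text
t 6.03 world [ 0.5238 -0.0177  0.2169] [-1.7996e+02  3.0000e-02  1.0570e+01] fix mm [  1.4 -97.4 216.9] F(fix) [-0.6 -0.8  0.4] open 0.0857 ff 0.0
tool shift mm [ -1.1 -97.4  76.9] turn 0.17
[ 0.59866738 -0.00259428  0.34104463]
gap [[198.0, 304.0]]
bolt [[218.0, 287.0]]
post [[487.0, 305.0]]
g1 [[324.0, 337.0]]
g2 [[321.0, 271.0]]
g3 [[70.0, 271.0]]
g4 [[82.0, 336.0]]
block [[9.0, 298.0]]
```

View pics/w1.png

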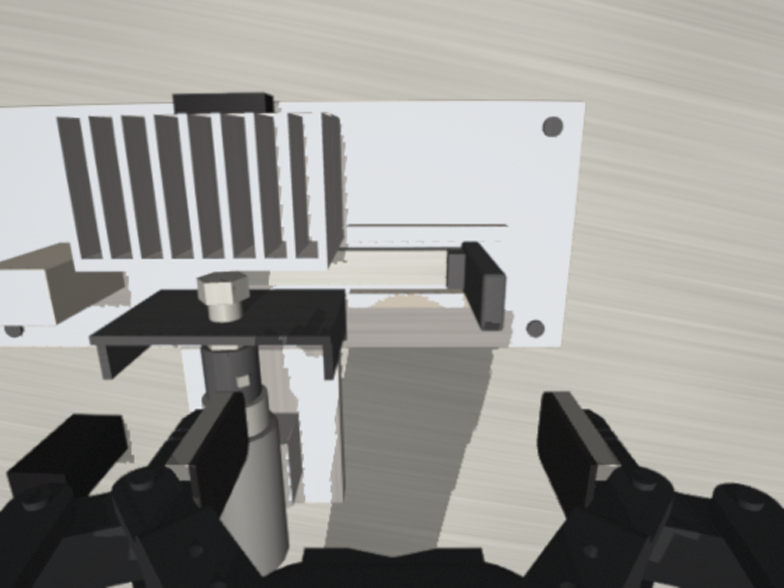

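The slide is back, with the post at (487,285), and the block stands beyond at (40,285). The hex head is at (223,290) against a predicted (218,287), and the module's edge is off by the same +6 px. So the fixture lies about 2.5 mm further towards -y, while x agrees to within 1 mm. Next I move over the bolt.

Call:
servo_tool(
  steps=[
    [-1,-0.001,-0.015,0,0.2],
    [-1,0,-0.02,0,0],
    [-1,0,-0.02,0,0],
    [-1,0,-0.02,0,0],
    [-1,0,-0.02,0.015,0],
    [-1,0,0,0.02,0],
    [-1,0,0,0.02,0],
    [-1,0,0,0.015,0],
    [-1,0,0,0,0],
    [-1,0,0,0,0],
  ],
)

```text
t: 6.92
position: [0.506, 0.073, 0.1465]
orientation: [180.0, 0.1, 10.1]
contact_force: [-0.2, -0.1, -0.4]
opening: 0.0851
finger_force: 0.0
```

Run:
```python
from h import *
f=np.load('f.npy');f[:2]=fw(f,[0,-2.5,0])[0][:2];np.save('f.npy',f)
info([0,0,75])
c=camera_info('wrist');im=capture('wrist')
cv2.imwrite('pics/w2.png',cv2.resize(im[:,:,::-1],(784,588),interpolation=cv2.INTER_CUBIC))
for k,p in dict(bolt=[0,0,75],g1=[-17,-62,105],g2=[17,-62,105],g3=[17,62,105],g4=[-17,62,105]).items(): print(k,(proj('wrist',fw(f,p),c)*1.4).round().tolist())
```

```text
t 6.92 world [0.506  0.073  0.1465] [1.7997e+02 1.2000e-01 1.0090e+01] fix mm [  0.3  -2.5 146.5] F(fix) [-0.2 -0.1 -0.4] open 0.0851 ff 0.0
tool shift mm [-0.2 -2.6 71.5] turn -0.31
bolt [[389.0, 333.0]]
g1 [[556.0, 404.0]]
g2 [[565.0, 317.0]]
g3 [[211.0, 319.0]]
g4 [[222.0, 406.0]]
```

View pics/w2.png

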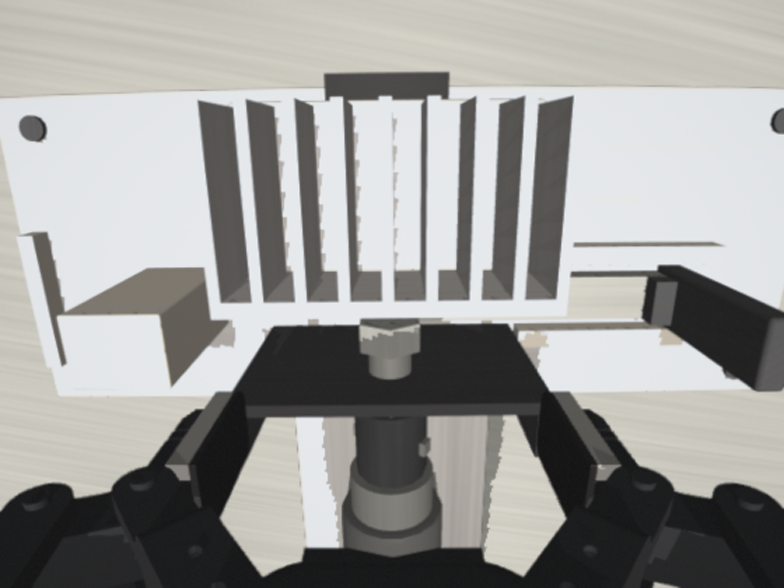

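The head is at (390,338) against a predicted (389,333), and the gap's edges, rows 316 and 404, match the fit within 1 mm. I descend and check the force halfway.

Call:
servo_tool(
  steps=[
    [-1,0,-0.0025,0.01,-0.3],
    [-1,0,0,0.012,0],
    [-1,0,0,0.012,0],
    [-1,0,0,0.008,0],
    [-1,0,0,0,0],
  ],
)

```text
t: 7.38
position: [0.505, 0.0767, 0.1037]
orientation: [180.0, 0.1, 10.5]
contact_force: [-0.7, 0.2, -1.4]
opening: 0.0855
finger_force: 0.0
```

Call:
servo_tool(
  steps=[
    [-1,0,0,0.008,0],
    [-1,0,0,0.008,0],
    [-1,0,0,0.008,0],
    [-1,0,0,0.006,0],
    [-1,0,0,0,0],
  ],
)

```text
t: 7.8
position: [0.5048, 0.0767, 0.0734]
orientation: [180.0, 0.1, 10.5]
contact_force: [-0.2, -0.2, -0.1]
opening: 0.0856
finger_force: 0.0
```

```bash
python3 -c "
from h import *
info([0,0,75])"
```

```text
t 7.8 world [0.5048 0.0767 0.0734] [1.7999e+02 1.4000e-01 1.0510e+01] fix mm [-0.2  1.3 73.4] F(fix) [-0.2 -0.2 -0.1] open 0.0856 ff 0.0
tool shift mm [ 0.2  1.3 -1.6] turn 0.1
```

There was no contact on the way down. Now I close.

Call:
servo_tool(
  steps=[
    [1,0,0.001,0,0],
    [1,0,0,0,0],
    [1,0,0,0,0],
    [1,0,0,0,0],
    [1,0,0,0,0],
    [1,0,0,0,0],
    [1,0,0,0,0],
    [1,0,0,0,0],
    [1,0,0,0,0],
    [1,0,0,0,0],
    [1,0,0,0,0],
    [1,0,0,0,0],
  ],
)

```text
t: 8.8
position: [0.5065, 0.0746, 0.0756]
orientation: [179.9, -0.0, 10.4]
contact_force: [-0.2, -5.1, 4.3]
opening: 0.0242
finger_force: 58.5
```

Call:
servo_tool(
  steps=[
    [1,0,0,0,0],
    [1,0,0,0,0],
    [1,0,0,0,0],
    [1,0,0,0,0],
    [1,0,0,0,0],
    [1,0,0,0,0],
    [1,0,0,0,0],
    [1,0,0,0,0],
  ],
)

```text
t: 9.47
position: [0.5065, 0.0746, 0.0756]
orientation: [179.9, -0.0, 10.4]
contact_force: [-0.6, -6.1, 4.0]
opening: 0.0248
finger_force: 58.5
```

Run:
```python
from h import *
info([0,0,75]);f=np.load('f.npy')
cv2.imwrite('pics/s4.png',cv2.resize(capture('side')[180:340,210:370,::-1],(600,600),interpolation=cv2.INTER_CUBIC))
print(((proj('side',fw(f,[[0,105,95],[0,-143,105]]))-[210,180])*3.75).round().tolist())
```

```text
t 9.47 world [0.5065 0.0746 0.0756] [ 1.7994e+02 -5.0000e-02  1.0420e+01] fix mm [ 1.  -1.  75.6] F(fix) [-1.6 -5.9  4. ] open 0.0248 ff 58.5
tool shift mm [-1.  -1.   0.6] turn 0.02
[[251.0, 330.0], [227.0, 51.0]]
```

View pics/s4.png

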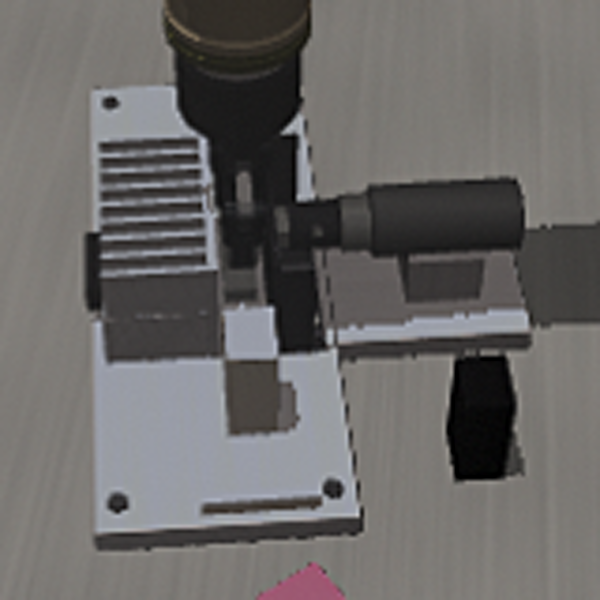

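The opening is 24 to 25 mm, equal to the flats, at 58 N with the pose steady. The block stands at (251,333) and the gripper is in the gap on the head. Handing in.

```bash
python3 -c "
from station import *
print(sign_off())"
```

```text
the job is handed in; nothing more can be done
None
```

I handed the job in with the bolt head gripped across its flats at 58 N, the slide sprung back and the block standing at about y 105 mm beyond the gap. I did not measure the bolt's and nut's speeds directly, and the hand-in returned no verdict.

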